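# Open the drilling guide and hold the depth probe in its bore

## Task

First press the small lever on the drilling guide all the way down, so that its cover flips up off the guide hole. Then take the depth probe (the tool with the plain round straight handle) out of the rack and lower its rod upright through the guide hole without touching the guide, until its tip is about half-way between the guide plate's underside and the wooden board below. Finish still holding the probe there, still, upright and centred in the hole, with the cover up and the other two tools left in the rack.

Things in the scene. Friction and masses are not known exactly. Their poses are not given: they have to be found in the camera images.
- guide: Drilling guide, fixed, right half of the table, turned up to 25 degrees. Steel base 160 x 130 x 12 mm; on it a wooden board 76 (x) x 260 (y) mm, top 30 mm above the table; on four posts an aluminium plate 130 (x) x 100 (y) x 15 mm, underside 100 mm, top 115 mm above the table. Origin on the table under the guide hole's centre; z up; the lever is on the -y side.
- bore (a point): Centre of the guide hole's mouth, at the top face of the plate, 115 mm above the table. Round vertical through hole, 26 mm in diameter, 15 mm deep. Axes as guide.
- lever (a joint): Cover lever angle (rad) about a horizontal hinge along the guide's x. 0: cover flat over the hole, lever sticking up 60 degrees above horizontal towards the guide's -y. Grows as the lever is pressed down and out (to -y), which raises the cover; stop at 1.35 (lever 17 degrees below horizontal). Begins at 0 to 0.35. Friction only, about 1.2 N at the knob; stays where it is left.
- lever_knob (a point): Centre of the lever's black knob, a small cylinder 16 mm in diameter and 26 mm long, lying parallel to the guide's x axis, 70 mm from the hinge on an 8 mm steel bar. It can be pushed, or pinched by its two flat ends.
- lever_hinge (a point): Point on the lever's hinge axis in the middle of the lever: 31 mm from the hole's centre towards the guide's -y, 124 mm above the table. The cover is a steel flap 34 mm wide reaching 45 mm from this axis over the hole; raised, its edge stands 45 mm above the hinge, beside the hole.
- rack: Plywood tool rack, fixed, left half of the table, turned up to 23 degrees. Board 70 (x) x 230 (y) mm, top 130 mm above the table, three 13 mm holes along its y at -70, 0, 70 mm. Origin on the table under the middle hole, z up. Three tools hang upright in the holes by 30 mm flanges, in any order; pull straight up.
- probe: Depth probe, 190 mm long, about 60 to 130 g, upright in the rack: steel rod 8 mm in diameter, 125 mm long, then a flange 30 mm in diameter, 5 mm thick, then a straight round black handle 22 mm in diameter, 60 mm long. Origin at the rod's tip (lower end), z along the rod up to the handle. In the rack the tip is 5 mm above the table.
- probe_grip (a point): Middle of the probe's handle, on its axis, 160 mm above the tip; the place to grip.
- awl_grip (a point): Centre of the ball handle (34 mm) of the awl, another tool in the rack, whose top stands 41 mm above the rack's board; leave it there.
- scraper_grip (a point): Centre of the square block handle (26 x 26 x 36 mm) of the scraper, another tool in the rack, whose top stands 41 mm above the rack's board; leave it there.

How it is judged:
By the outcome, as a careful person would: the job done as asked, in the order asked, and still so for the second after the job is handed in, while the arm keeps its last pose, push and grip.
It also fails if it takes over 64 s, if anything falls off the work surface, if the arm or the gripper's body presses on something with over 40 N, if the wrist force passes 120 N, or if a joint passes its speed limit or range.

## Robot

A 6-joint arm with a two-finger parallel gripper is mounted at the origin on the work surface. World frame = base frame: x ahead of the robot, y to its left, z up, the work surface at z = 0. Lengths are in m, angles in rad, forces in N, time in s.
With the tool pointing down it reaches from about 0.375 to 0.975 m from the base axis. Payload 3.8 kg.
Tool frame: the origin (TCP) lies on the front face of the gripper's body, between the roots of the fingers; the fingertips stand 73 mm ahead of it and the grasp point (between the pads) lies 54 mm ahead of it; z points along the fingers, y is the direction in which the jaws open and shut (so a half turn about z gives the same grasp; the last joint's range is limited). The gripper opens to 85 mm and grips with 20 to 120 N. Pads are 22 mm wide; open, the fingers measure 114 mm over their backs; the gripper's body (76 mm by 85 mm) begins 54 mm behind the grasp point. The pads swing forward as they close: fully open they stand 13 mm farther back than shut.
Start: joints at [1.077, 0.264, 1.604, -0, 1.274, -0.037], TCP at [0.298, 0.606, 0.304] pointing down, gripper open.
Joint ranges: [-2.63, 2.63], [-0.94, 2.18], [0.31, 2.57], [-1.31, 4.45], [0, 2.66], [-2.55, 2.55]. Speed limits (rad/s): [2.57, 2.57, 3.14, 3.14, 3.14, 3.14].

## Interface

Orientations are given as a 3x3 rotation matrix whose columns are the frame's x, y, z axes.
In Python, from workcell import ctrl gives the robot as it stands.
- The arm moves only by the shell command python3 -m inch 'ROWS' [FORCE]. ROWS is JSON, one flat list of numbers, 5 for each row, row after row: the closure, from 0 (fully open) to 1 (shut), then the shift along the tool's x, y, z in units of 50 mm (1.0 is 50 mm), then the turn about the tool's z in units of 8 degrees (1.0 is 8 degrees). A call has exactly 10 rows; each row shifts and turns the commanded pose from where the row before left it, along the tool's axes as they then stand; what a row does not reach is not made up. A row lasts 1/10 s, in which the tool goes at most 50 mm and 8.59 degrees, less where a joint would pass 70% of its speed; a pose out of reach is approached as far as the arm can. A call is refused whole if a number of a shift passes 1 or a number of a turn 1, either way. A call with a gripper value outside its range is refused whole. The fingers move at their own pace and stop on an object; FORCE is the grip in N (left out, the last holds). Time passes only in rows, so rows that do not move let the fingers close, or fill a call up. It gives the time, the measured TCP pose, the force and the opening at its end, in the units of the state.
- ctrl.sense(): the state, without advancing time (a new reading comes with each control period).
- ctrl.read_camera(name): name is "side" or "top" or "wrist"; returns (picture, depth): 384x512x3 uint8, blue, green, red; 384x512 float32, m along the optical axis (not along the pixel's ray), 0 where there is no reading.
- ctrl.calibration(name): a dict with "fov_y" (degrees; the focal length in pixels is half the picture's height over the tangent of half this angle, whatever the lens; pixels are square), "cx", "cy" (the principal point, pixels), "rvec" (rotation vector, rad) and "tvec" (3), from world to camera coordinates, as OpenCV has them. Camera axes: x right, y down, z forward; pixel columns grow to the right and rows downward; lengths in m; the calibration is good to about 2 mm. A picture is of the moment at which its call begins: read the wrist's pose just before it. calibration takes no time and is no camera call; for the wrist camera it gives the pose at the moment of the call.
- ctrl.finish_job(): hands the job in, once; it reports no verdict.
The state is a dict: "t": time; "joints": joint angles; "joint_vel": joint speeds; "tau": joint torques, N m; "eef_pos": TCP position; "ee_rot": TCP orientation; "ft_force": force on the tool from outside, world axes, zero at the start; "torque": the same for the moment, N m; "gripper_width": finger opening in m.
Only numpy, scipy, OpenCV 4.12 (cv2) and the standard library are available. Lean on these libraries where they do the work, as an engineer would, in place of code of your own. Each camera call takes 0.05 s, during which the arm holds its last target. There are 200 camera calls.

## Working session

There is one attempt and no reset: what is moved stays moved. The work goes in short steps, Python scripts to look and compute and a shell command to move; the robot and the scene stay as the last step left them, time stands still between calls to the robot, and variables do not carry over. Pictures are saved under pics/ and viewed, about 8 in all and at most 12, crops included, and the job is handed in when it is done.

```bash
mkdir -p pics; ls
cat > h.py <<'E'
import numpy as np, cv2
from workcell import ctrl
def cal(n):
    c=ctrl.calibration(n); f=192/np.tan(np.radians(c["fov_y"])/2)
    R=cv2.Rodrigues(np.array(c["rvec"],float))[0]; return f,c["cx"],c["cy"],R,np.array(c["tvec"],float).ravel(),c
def shot(n):
    k=cal(n); im,d=ctrl.read_camera(n); return im,d,k
def cloud(d,k):
    f,cx,cy,R,t,_=k; v,u=np.mgrid[:384,:512]
    P=np.stack([(u-cx)/f*d,(v-cy)/f*d,d],-1); return (P-t)@R
def ray(k,u,v,z):
    f,cx,cy,R,t,_=k; o=-R.T@t; r=R.T@np.array([(u-cx)/f,(v-cy)/f,1]); return o+r*(z-o[2])/r[2]
def proj(k,P):
    f,cx,cy,R,t,_=k; q=R@np.array(P)+t; return q[0]/q[2]*f+cx,q[1]/q[2]*f+cy
E
python3 - <<'E'
from h import *
s=ctrl.sense(); print(s)
ims=[]
for n in("top","side"):
    im,d,k=shot(n); print(n,k[5]); np.savez(f"{n}0.npz",im=im,d=d); cv2.imwrite(f"pics/{n}0.png",im)
E
```

```text
pics
{'t': 0.0, 'joints': array([ 1.07709581e+00,  2.64751822e-01,  1.60539235e+00, -1.92246341e-05,
        1.27372618e+00, -3.69217652e-02]), 'joint_vel': array([-0.00017392, -0.00067748, -0.00068753,  0.00318922, -0.00093495,
        0.00087566]), 'tau': array([ 1.62205150e-03, -5.15111589e+01, -3.67308140e+01, -2.39725756e-05,
        1.31232943e-02,  4.52762094e-06]), 'eef_pos': array([0.29745736, 0.60527312, 0.30255285]), 'ee_rot': array([[-8.97480371e-01,  4.41053118e-01, -1.06318446e-03],
       [ 4.41054395e-01,  8.97478113e-01, -2.01441617e-03],
       [ 6.57202524e-05, -2.27682115e-03, -9.99997406e-01]]), 'ft_force': array([-0.37956471, -0.2972476 ,  0.00169407]), 'torque': array([ 0.03463428, -0.01670235,  0.00380236]), 'gripper_width': 0.08518336283201423}
top {'fov_y': 42.48485615717142, 'cx': 251.46448273997146, 'cy': 186.80866066339178, 'rvec': array([ 2.22912904, -2.17391702,  0.10100049]), 'tvec': array([0.00417482, 0.56122823, 1.06878901])}
side {'fov_y': 49.58454437670924, 'cx': 259.39083540985854, 'cy': 189.0679664156813, 'rvec': array([ 2.04440872, -0.58985962,  0.36636841]), 'tvec': array([-0.42384858,  0.27376324,  0.60483478])}
```

View pics/top0.png

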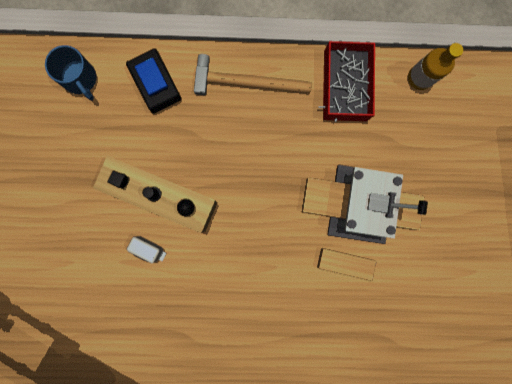

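View pics/side0.png

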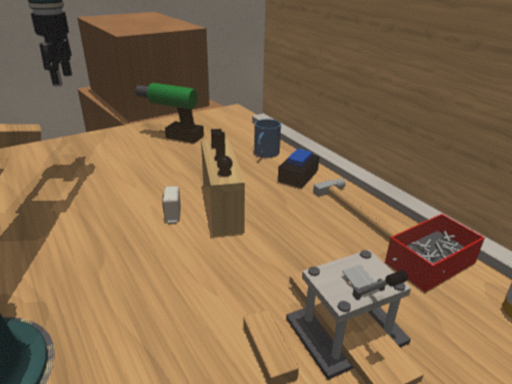

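The top view shows the rack with dark handles at (118,180), (151,193) and (186,208). The guide plate is at about (375,203) and the knob at (423,207), pointing right. The side view shows one tall handle and one ball. I'll use depth to measure them.

Run:
```python
from h import *
k=cal("top"); D=np.load("top0.npz"); im,d=D["im"],D["d"]; P=cloud(d,k)
hsv=cv2.cvtColor(im,cv2.COLOR_BGR2HSV); z=P[...,2]
v,u=np.mgrid[:384,:512]
def rect(m,name):
    m=m.astype(np.uint8); n,l,st,c=cv2.connectedComponentsWithStats(m)
    for i in range(1,n):
        if st[i,4]<40: continue
        p=P[l==i]; r=cv2.minAreaRect((p[:,:2]*1000).astype(np.float32))
        print(name,st[i,4],np.round(c[i]),"med",np.round(np.median(p,0),4),"zmax",round(np.percentile(p[:,2],95),4),"rect",np.round(r[0],1),np.round(r[1],1),round(r[2],1))
ra=(u>80)&(u<230)&(v>145)&(v<245); gu=(u>290)&(u<440)&(v>150)&(v<250)
rect(ra&(z>.12)&(z<.137)&(hsv[...,2]>90),"rackboard")
rect(ra&(z>.15),"tools")
rect(gu&(z>.105)&(z<.121)&(hsv[...,1]<60),"plate")
rect(gu&(z>.121),"lever+cover")
rect(gu&(u>410)&(hsv[...,2]<60)&(z>.1),"knob")
rect((u>290)&(u<345)&(v>170)&(v<225)&(z>.02)&(z<.04),"board")
for q in[(118,180),(151,193),(186,208)]: print(q,P[q[1]-3:q[1]+4,q[0]-3:q[0]+4].reshape(-1,3).mean(0))
# plate mask minus holes filled; corners by ray at .115
```

```text
rackboard 3431 [154. 194.] med [0.5352 0.2108 0.1281] zmax 0.1309 rect [535.7 213.4] [230.9  70. ] 69.0
tools 221 [117. 179.] med [0.5595 0.2764 0.1687] zmax 0.1714 rect [560.5 277.6] [26.3 25.9] 67.3
tools 150 [150. 192.] med [0.5349 0.2099 0.1924] zmax 0.1954 rect [535.3 212.5] [20.3 21.1] 17.6
tools 247 [185. 207.] med [0.5098 0.1465 0.1642] zmax 0.1696 rect [508.5 104.8] [117.   31.3] 87.8
plate 2767 [372. 202.] med [ 0.531  -0.2215  0.1131] zmax 0.1179 rect [ 530.5 -227.5] [101.1 129.7] 82.7
lever+cover 618 [394. 204.] med [ 0.5258 -0.2563  0.1264] zmax 0.1851 rect [ 521.8 -130.8] [ 47.9 357.7] 2.3
knob 107 [422. 207.] med [ 0.5205 -0.2984  0.1834] zmax 0.1869 rect [ 520.6 -299.5] [13.9 22.9] 88.8
board 1397 [324. 198.] med [ 0.5405 -0.142   0.0278] zmax 0.0311 rect [ 541.7 -144. ] [92.1 76.1] 82.6
(118, 180) [0.5574748  0.27369585 0.16867352]
(151, 193) [0.53351122 0.20705537 0.19128894]
(186, 208) [0.50778482 0.14267933 0.18675252]
```

```bash
cat >> h.py <<'E'
def to(x,y,z,yaw=None):
    s=ctrl.sense(); R=s["ee_rot"]; d=R.T@(np.array([x,y,z])-s["eef_pos"])
    a=np.degrees(np.arctan2(R[1,1],R[0,1]))
    print("t",round(s["t"],2),"pos",np.round(s["eef_pos"],4),"yaw(y)",round(a,2),"F",np.round(s["ft_force"],1),"w",round(s["gripper_width"],4))
    print("units xyz",np.round(d/.05,3), "turn",None if yaw is None else round((a-yaw)/8,3))
E
python3 -m inch '[0,0,0,0,1, 0,0,0,0,1, 0,0,0,0,1, 0,0,0,0,1, 0,0,0,0,1, 0,0,0,0,1, 0,0,0,0,1, 0,0,0,0,1, 0,0,0,0,0.9, 0,0,0,0,0]' 20; python3 -c "
from h import *
to(.521,-.301,.30,-7.3)"
```

```text
t: 1.1
eef_pos: [0.2976, 0.6055, 0.3031]
ee_rot: [[0.129, 0.992, -0.001], [0.992, -0.129, -0.001], [-0.001, -0.0, -1.0]]
ft_force: [0.1, 0.3, 0.5]
gripper_width: 0.0854
t 1.1 pos [0.2976 0.6055 0.3031] yaw(y) -7.39 F [0.1 0.3 0.5] w 0.0854
units xyz [-17.405   6.763   0.08 ] turn -0.011
```

```bash
python3 -m inch '[0.4,-0.87,0.338,0,0, 0.4,-0.87,0.338,0,0, 0.4,-0.87,0.338,0,0, 0.4,-0.87,0.338,0,0, 0.4,-0.87,0.338,0,0, 0.4,-0.87,0.338,0,0, 0.4,-0.87,0.338,0,0, 0.4,-0.87,0.338,0,0, 0.4,-0.87,0.338,0,0, 0.4,-0.87,0.338,0,0]' >/dev/null;  python3 -m inch '[0.4,-0.87,0.338,0,0, 0.4,-0.87,0.338,0,0, 0.4,-0.87,0.338,0,0, 0.4,-0.87,0.338,0,0, 0.4,-0.87,0.338,0,0, 0.4,-0.87,0.338,0,0, 0.4,-0.87,0.338,0,0, 0.4,-0.87,0.338,0,0, 0.4,-0.87,0.338,0,0, 0.4,-0.87,0.338,0,0]' >/dev/null; python3 -c "
from h import *
to(.521,-.301,.30,-7.3)
im,d,k=shot('wrist');to(.521,-.301,.30);np.savez('w1.npz',im=im,d=d);cv2.imwrite('pics/w1.png',im)
P=cloud(d,k);print(k[5])
hsv=cv2.cvtColor(im,cv2.COLOR_BGR2HSV);m=(P[...,2]>.165)&(P[...,2]<.195)&(d>0)
n,l,st,c=cv2.connectedComponentsWithStats(m.astype(np.uint8))
for i in range(1,n):
  if st[i,4]>60:
    p=P[l==i];print(st[i],c[i],p.min(0),p.max(0),cv2.minAreaRect((p[:,:2]*1000).astype(np.float32)))
"
```

```text
t 3.1 pos [ 0.5213 -0.3024  0.3036] yaw(y) -7.2 F [ 0.9 -0.4  0.5] w 0.051
units xyz [ 0.026 -0.009  0.073] turn 0.013
t 3.15 pos [ 0.5226 -0.3088  0.3034] yaw(y) -7.33 F [ 3.2 -4.9  1.6] w 0.0511
units xyz [ 0.152 -0.051  0.066] turn None
{'fov_y': 67.82061018479632, 'cx': 252.24061692501243, 'cy': 194.85186234294594, 'rvec': array([-2.82671401,  0.17585656,  0.03070404]), 'tvec': array([-0.55535583, -0.26407164,  0.30902522])}
[235 186  37  39 945] [252.90793651 210.66984127] [ 0.50956692 -0.30871798  0.16500381] [ 0.53656581 -0.28433454  0.18875715] ((523.5504760742188, -296.0480651855469), (23.43878173828125, 25.991527557373047), 83.49828338623047)
```

View pics/w1.png

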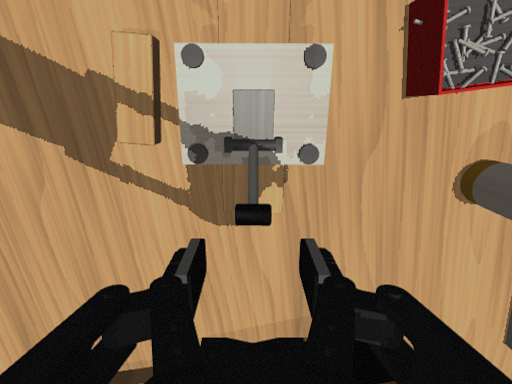

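The wrist view shows the knob at (253,214), the bar running up to the hinge at (253,144), the cover at (253,112) and the plate from (175,43) to (333,165). The arm was still settling when I took it, so I'll let it settle and measure again.

```bash
python3 -m inch '[0.4,0,0,0,0, 0.4,0,0,0,0, 0.4,0,0,0,0, 0.4,0,0,0,0, 0.4,0,0,0,0, 0.4,0,0,0,0, 0.4,0,0,0,0, 0.4,0,0,0,0, 0.4,0,0,0,0, 0.4,0,0,0,0]' >/dev/null;  python3 -c "
from h import *
im,d,k=shot('wrist');np.savez('w2.npz',im=im,d=d)
P=cloud(d,k);v,u=np.mgrid[:384,:512]
z=P[...,2]
def rep(m,nm):
  n,l,st,c=cv2.connectedComponentsWithStats(m.astype(np.uint8))
  for i in range(1,n):
    if st[i,4]>100:
      p=P[l==i];print(nm,st[i],'med',np.round(np.median(p,0),4),'zmax',p[:,2].max().round(4),cv2.minAreaRect((p[:,:2]*1000).astype(np.float32)))
w=(v<235)&(d>0)
rep(w&(z>.168)&(z<.2),'knob')
rep(w&(z>.109)&(z<.121),'plate')
to(.521,-.301,.30,-7.3)
"
```

```text
knob [236 194  36  34 885] med [ 0.5236 -0.2979  0.1852] zmax 0.1885 ((523.4314575195312, -298.53802490234375), (21.427812576293945, 25.525014877319336), 83.07288360595703)
plate [  174    45   160   121 15212] med [ 0.5349 -0.2165  0.115 ] zmax 0.121 ((532.3775634765625, -227.63723754882812), (100.00698852539062, 130.4232635498047), 82.66810607910156)
t 4.2 pos [ 0.5213 -0.3004  0.3039] yaw(y) -7.38 F [ 0.1  1.  -0.3] w 0.0514
units xyz [-0.012 -0.004  0.077] turn -0.01
```

```bash
python3 -m inch '[0.4,0,0.03,0.2,0, 0.4,0,0,0.3,0, 0.4,0,0,0.3,0, 0.4,0,0,0.3,0, 0.4,0,0,0.2,0, 0.4,0,0,0.16,0, 0.6,0,0,0,0, 1,0,0,0,0, 1,0,0,0,0, 1,0,0,0,0]' 25 >/dev/null;  python3 -c "
from h import *
to(.5226,-.3006,.231,-7.3)"
```

```text
t 5.2 pos [ 0.5222 -0.3004  0.2308] yaw(y) -7.38 F [-4.5  0.9 -2.4] w 0.0255
units xyz [-0.002  0.009 -0.004] turn -0.01
```

```bash
python3 -m inch '[1,-0.138,0,0.12,0, 1,-0.142,0,0.168,0, 1,-0.116,0,0.186,0, 1,-0.084,0,0.204,0, 1,-0.05,0,0.212,0, 1,-0.018,0,0.22,0, 1,0.018,0,0.22,0, 1,0.046,0,0.196,0, 1,0,0,0,0, 1,0,0,0,0]' 25 >/dev/null;  python3 -c "
from h import *
to(.5226-.0031,-.3006-.024,.1546,-7.3)"
```

```text
t 6.2 pos [ 0.5188 -0.3254  0.1547] yaw(y) -7.34 F [-5.9 -3.1 -1.5] w 0.0256
units xyz [0.017 0.011 0.002] turn -0.006
```

```bash
python3 -m inch '[1,0,0,0.04,0, 1,0,0,0.04,0, 1,0,0,0.04,0, 1,0,0,0.04,0, 1,0,0,0,0, 1,0,0,0,0, 1,0,0,0,0, 1,0,0,0,0, 1,0,0,0,0, 1,0,0,0,0]' 25 >/dev/null;  python3 -c "
from h import *
to(.5195,-.3246,.1546,-7.3)
im,d,k=shot('side');P=cloud(d,k);np.savez('s2.npz',im=im,d=d);cv2.imwrite('pics/s2.png',cv2.resize(im[200:384,260:480],None,fx=3,fy=3))"
```

```text
t 7.2 pos [ 0.5192 -0.3247  0.1509] yaw(y) -7.36 F [-14.1   6.5  21.4] w 0.0252
units xyz [ 0.002  0.005 -0.074] turn -0.008
```

View pics/s2.png

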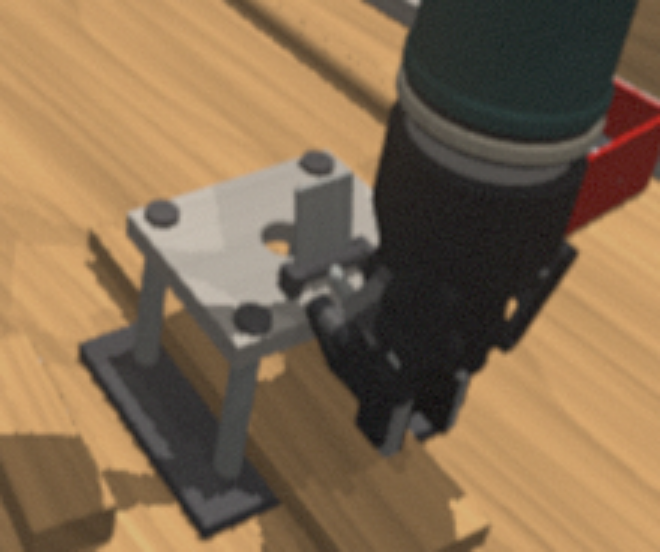

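The cover stands upright, the hole is visible at crop (275,237), and the 21 N upward reaction shows the lever is on its stop. I'll release, rise, and look at the open hole.

```bash
python3 -m inch '[0.4,0,0,0,0, 0.4,0,0,0,0, 0.4,0,0,0,0, 0.4,0,0,0,0, 0.4,0,0,-0.4,0, 0.4,0,0,-0.8,0, 0.4,0,0,-0.8,0, 0.4,0,0,-0.8,0, 0.4,0,0,-0.6,0, 0.2,0,0,0,0]' >/dev/null; python3 -m inch '[0.2,0,0,-0.6,0, 0.2,0,0,-0.2,0, 0.2,0,0,0,0, 0.2,0,0,0,0, 0.2,0,0,0,0, 0.2,0,0,0,0, 0.2,0,0,0,0, 0.2,0,0,0,0, 0.2,0,0,0,0, 0.2,0,0,0,0]' >/dev/null; python3 -c "
from h import *
im,d,k=shot('wrist');np.savez('w3.npz',im=im,d=d);cv2.imwrite('pics/w3.png',im)
P=cloud(d,k);z=P[...,2]
im2,d2,k2=shot('top');np.savez('t3.npz',im=im2,d=d2)
to(.5353,.2125,.40,-21)
def rep(m,nm,P):
  n,l,st,c=cv2.connectedComponentsWithStats(m.astype(np.uint8))
  for i in range(1,n):
    if st[i,4]>30:
      p=P[l==i];print(nm,st[i],np.round(c[i],1),'med',np.round(np.median(p,0),4),'z',p[:,2].min().round(4),p[:,2].max().round(4),cv2.minAreaRect((p[:,:2]*1000).astype(np.float32)))
v,u=np.mgrid[:384,:512]
w=(v<240)&(d>0)
rep(w&(z>.109)&(z<.121),'plate',P)
rep(w&(z>.121)&(z<.2),'cover',P)
z2=cloud(d2,k2)[...,2]; m=(z2<.09)&(u>355)&(u<395)&(v>185)&(v<220);rep(m,'tophole',cloud(d2,k2))
"
```

```text
t 9.35 pos [ 0.5197 -0.3246  0.3567] yaw(y) -7.37 F [-0.5 -1.   1.3] w 0.0685
units xyz [10.693 -1.069 -0.868] turn 1.704
plate [  185    28   135   153 12367] [251.7  79.5] med [ 0.5315 -0.2205  0.115 ] z 0.109 0.121 ((528.791748046875, -254.28750610351562), (153.37991333007812, 130.55892944335938), 82.68633270263672)
plate [496 153  16  46 418] [504.2 176.4] med [ 0.7994 -0.3596  0.1153] z 0.1091 0.121 ((803.0172729492188, -362.98309326171875), (16.202030181884766, 52.47442626953125), 4.170004844665527)
cover [ 227  100   50   40 1055] [251.4 112.6] med [ 0.5279 -0.2558  0.1293] z 0.121 0.1684 ((528.28125, -258.4468994140625), (42.44978332519531, 43.99211120605469), 39.551124572753906)
cover [506 169   6  27  80] [509.6 181.6] med [ 0.8005 -0.3651  0.1221] z 0.121 0.1248 ((800.7230224609375, -366.202880859375), (5.236522674560547, 31.50863265991211), 8.837964057922363)
tophole [368 196  11  13 101] [373.1 202. ] med [ 0.5339 -0.2487  0.028 ] z 0.0234 0.0315 ((533.7280883789062, -248.746826171875), (24.475549697875977, 22.93335723876953), 39.36009979248047)
```

View pics/w3.png

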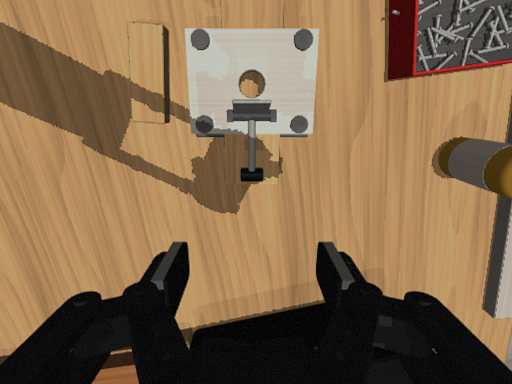

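The wrist view shows the cover standing on edge at (252,108), the hole clear at (252,84), and the lever out and down with its knob at (252,174). Next I'll locate the hole rim in both views.

```bash
cat > hole.py <<'E'
from h import *
def hole(im,d,k,guess=(.5315,-.2276,.115)):
    P=cloud(d,k); u0,v0=proj(k,guess); v,u=np.mgrid[:384,:512]
    s=k[0]/np.linalg.norm(k[3]@np.array(guess)+k[4])*.019
    m=((P[...,2]<.110)&(np.hypot(u-u0,v-v0)<s)).astype(np.uint8)
    c=max(cv2.findContours(m,cv2.RETR_EXTERNAL,cv2.CHAIN_APPROX_NONE)[0],key=cv2.contourArea)[:,0]
    Q=np.array([ray(k,a,b,.115)[:2] for a,b in c])*1000
    (cc,r)=cv2.minEnclosingCircle(Q.astype(np.float32)); print("px",(round(u0),round(v0)),"hole",np.round(cc,1),"r",round(r,1),"bbox mid",np.round((Q.min(0)+Q.max(0))/2,1),np.round(np.ptp(Q,axis=0),1))
E
python3 - <<'E'
from hole import *
D=np.load("t3.npz"); k=cal("top"); hole(D["im"],D["d"],k)
k=cal("wrist"); D=np.load("w3.npz"); hole(D["im"],D["d"],k)
P=cloud(D["d"],k); p=P[168:181,243:262].reshape(-1,3); print("knob",np.round(np.median(p,0),4),p[:,2].max())
E
```

```text
px (374, 201) hole [ 530.6 -227.7] r 13.7 bbox mid [ 530.4 -227.6] [24.3 26.4]
px (251, 83) hole [ 532.2 -228.2] r 12.7 bbox mid [ 532.4 -228.1] [25. 25.]
knob [ 0.5204 -0.3231  0.1097] 0.1122243575456841
```

```bash
python3 -m inch '[0.2,0,0,0,0.85, 0.2,0,0,0,0.85, 0.2,0.845,-0.296,0,0, 0.2,0.845,-0.296,0,0, 0.2,0.845,-0.296,0,0, 0.2,0.845,-0.296,0,0, 0.2,0.845,-0.296,0,0, 0.2,0.845,-0.296,0,0, 0.2,0.845,-0.296,0,0, 0.2,0.845,-0.296,0,0]' >/dev/null; python3 -m inch '[0.2,0.845,-0.296,0,0, 0.2,0.845,-0.296,0,0, 0.2,0.845,-0.296,0,0, 0.2,0.845,-0.296,0,0, 0.2,0,0,0.3,0, 0.2,0,0,0,0, 0.2,0,0,0,0, 0.2,0,0,0,0, 0.2,0,0,0,0, 0.2,0,0,0,0]' >/dev/null; python3 -c "
from h import *
im,d,k=shot('wrist');cv2.imwrite('pics/w4.png',im)
P=cloud(d,k);z=P[...,2]
to(.5353,.2125,.219,-21)
def rep(m,nm,P):
  n,l,st,c=cv2.connectedComponentsWithStats(m.astype(np.uint8))
  for i in range(1,n):
    if st[i,4]>100:
      p=P[l==i];print(nm,st[i],np.round(c[i],1),'med',np.round(np.median(p,0),4),'z',p[:,2].min().round(4),p[:,2].max().round(4),cv2.minAreaRect((p[:,:2]*1000).astype(np.float32)))
v,u=np.mgrid[:384,:512]
w=(v<260)&(d>0)
rep(w&(z>.188)&(z<.203),'probe',P)
rep(w&(z>.124)&(z<.135),'rack',P)
rep(w&(z>.155)&(z<.18),'others',P)
"
```

```text
t 11.4 pos [0.5356 0.2116 0.3421] yaw(y) -21.05 F [-1.6  0.4 -0.5] w 0.0686
units xyz [ 0.013 -0.014  2.463] turn -0.006
probe [239 188  27  27 565] [251.8 201.2] med [0.5375 0.2141 0.1949] z 0.188 0.1969 ((537.2996826171875, 213.22467041015625), (20.594444274902344, 21.190345764160156), 48.20891189575195)
rack [  213    59    78   201 11349] [251.9 150.7] med [0.5473 0.2439 0.1299] z 0.1269 0.135 ((541.1444702148438, 224.26947021484375), (205.14096069335938, 70.37911224365234), 69.06905364990234)
others [ 236   95   33   34 1049] [251.5 111.4] med [0.5619 0.2785 0.1708] z 0.1678 0.1734 ((561.9234619140625, 278.13092041015625), (25.993619918823242, 25.990087509155273), 67.29488372802734)
others [240 178  24  16 168] [251.8 183.7] med [0.5409 0.2222 0.168 ] z 0.155 0.1799 ((538.8877563476562, 219.531494140625), (7.9827985763549805, 20.918529510498047), 73.65164947509766)
others [236 240  33  20 536] [251.9 251. ] med [0.5158 0.1566 0.1639] z 0.155 0.1707 ((514.6397705078125, 154.49069213867188), (19.077438354492188, 32.214019775390625), 69.06604766845703)
```

View pics/w4.png

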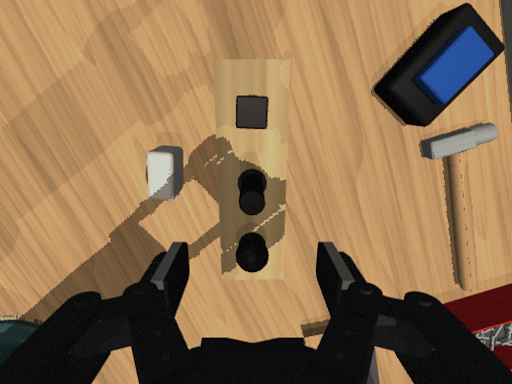

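The wrist view shows the probe's round top at (252,201), between the square scraper at (252,111) and the ball awl at (252,251). Its top height is 0.195 and its diameter about 21 mm, both as expected. I'll descend and grip.

```bash
python3 -m inch '[0.2,0.03,0,0.3,0, 0.2,0,0,0.5,0, 0.2,0,0,0.5,0, 0.2,0,0,0.4,0, 0.2,0,0,0.4,0, 0.2,0,0,0.25,0, 0.2,0,0,0.13,0, 0.2,0,0,0,0, 0.5,0,0,0,0, 0.6,0,0,0,0]' 40 >/dev/null; python3 -m inch '[0.8,0,0,0,0, 1,0,0,0,0, 1,0,0,0,0, 1,0,0,0,0, 1,0,0,0,0, 1,0,0,0,0, 1,0,0,0,0, 1,0,0,0,0, 1,0,0,0,0, 1,0,0,0,0]' 40 >/dev/null; python3 -c "
from h import *
to(.5363,.2129,.218,-21)"
```

```text
t 13.4 pos [0.5364 0.2141 0.2188] yaw(y) -20.97 F [-1.2  1.3  6.2] w 0.021
units xyz [-0.022  0.007  0.016] turn 0.003
```

```bash
python3 -m inch '[1,0,0,-0.1,0, 1,0,0,-0.2,0, 1,0,0,-0.4,0, 1,0,0,-0.5,0, 1,0,0,-0.5,0, 1,0,0,-0.5,0, 1,0,0,-0.5,0, 1,0,0,-0.4,0, 1,0,0,-0.2,0, 1,0,0,0,0]' 40 >/dev/null;  python3 -c "
from h import *
to(.5314,-.2278,.39,-21)
im,d,k=shot('side');np.savez('s5.npz',im=im,d=d);cv2.imwrite('pics/s5.png',cv2.resize(im[0:240,100:360],None,fx=2.5,fy=2.5))"
```

```text
t 14.4 pos [0.5364 0.214  0.3845] yaw(y) -20.97 F [-0.9  0.6 -2. ] w 0.0211
units xyz [-8.285  3.069 -0.119] turn 0.003
```

View pics/s5.png

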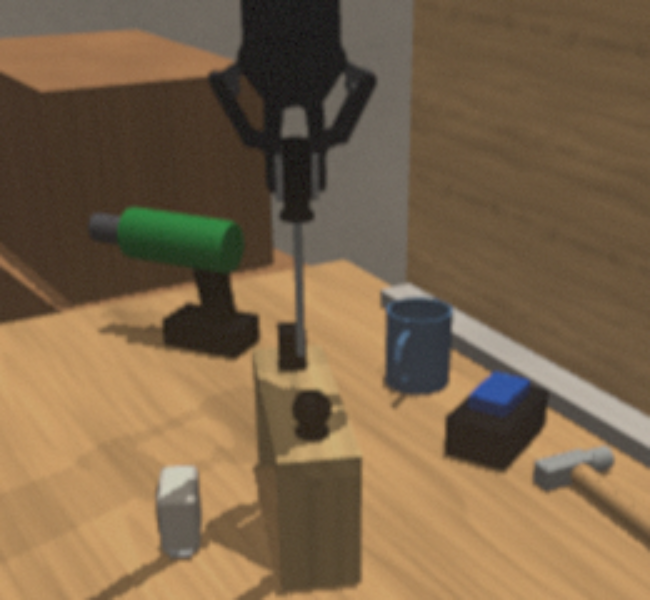

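The probe is held by the handle, hanging free above the rack with its tip at crop (300,355). The scraper and awl are still in the rack. I'll rise 35 mm to clear the awl and carry it to above the hole.

```bash
python3 -m inch '[1,0,0,-0.3,0, 1,0,0,-0.4,0, 1,-0.3,0.111,0,0, 1,-0.6,0.222,0,0, 1,-0.7,0.259,0,0, 1,-0.7,0.259,0,0, 1,-0.7,0.259,0,0, 1,-0.7,0.259,0,0, 1,-0.7,0.259,0,0, 1,-0.7,0.259,0,0]' 40 >/dev/null; python3 -m inch '[1,-0.7,0.259,0,0, 1,-0.7,0.259,0,0, 1,-0.7,0.259,0,0, 1,-0.6,0.222,0,0, 1,-0.385,0.143,0,0, 1,-0.1,0.037,0,0, 1,0,0,0,0, 1,0,0,0,0, 1,0,0,0,0, 1,0,0,0,0]' 40 >/dev/null; python3 -m inch '[1,0,0,0.1,0, 1,0,0,0.3,0, 1,0,0,0.4,0, 1,0,0,0.2,0, 1,0,0,0,0, 1,0,0,0,0, 1,0,0,0,0, 1,0,0,0,0, 1,0,0,0,0, 1,0,0,0,0]' 40 >/dev/null; python3 -c "
from hole import *
to(.5314,-.2278,.214+.065,-21)
for n in ('side','top','wrist'):
  im,d,k=shot(n);np.savez(n+'6.npz',im=im,d=d)
  if n!='top': cv2.imwrite('pics/%s6.png'%n,im if n=='wrist' else cv2.resize(im[130:330,270:470],None,fx=3,fy=3))"
```

```text
t 17.45 pos [ 0.5309 -0.228   0.3682] yaw(y) -20.98 F [ 0.9 -0.4 -1. ] w 0.0211
units xyz [0.008 0.006 1.783] turn 0.003
```

View pics/side6.png

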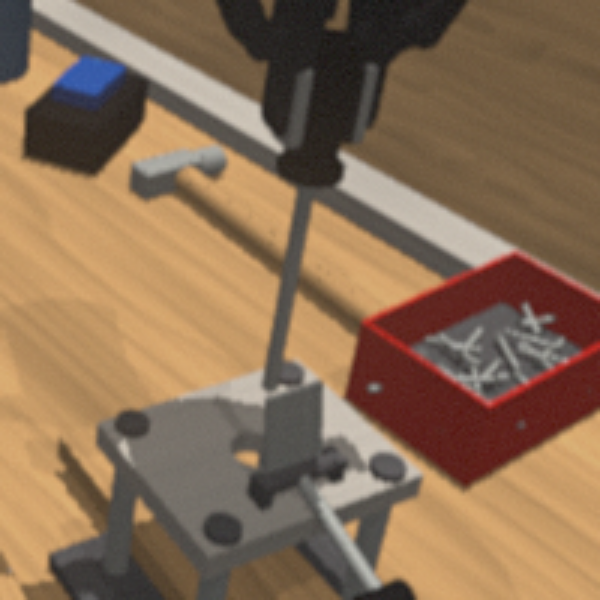

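View pics/wrist6.png

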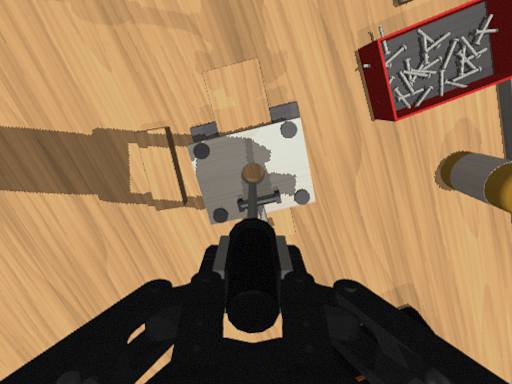

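The side crop shows the rod from flange (303,185) to tip (270,385), above the hole at (248,450) with the cover up at (292,425). The wrist view shows the hole at (253,173) and the rod below it near (253,200). I'll compute tilt and offset from depth.

```bash
cat > rod.py <<'E'
from h import *
def rod(d,k,zlo,zhi,c,nm,rad=.03):
    P=cloud(d,k); m=(d>0)&(P[...,2]>zlo)&(P[...,2]<zhi)&(np.hypot(P[...,0]-c[0],P[...,1]-c[1])<rad)
    p=P[m]; cam=-k[3].T@k[4]
    h=(cam-p.mean(0))[:2]; 
    h/=np.linalg.norm(h); med=np.median(p,0)
    p=p[np.abs((p-med)[:,:2]@np.array([-h[1],h[0]]))<.02]
    A=np.c_[p[:,2]-.17,np.ones(len(p))]; s,*_=np.linalg.lstsq(A,p[:,:2],rcond=None)
    w=(p[:,:2]-A@s)@np.array([-h[1],h[0]])
    print(nm,len(p),"z",p[:,2].min().round(3),p[:,2].max().round(3),"axis@.17",np.round((s[1]-h*.0031)*1000,1),"slope mm/100mm",np.round(s[0]*100,2),"los",h.round(2),"width",np.round(np.ptp(w)*1000,1))
E
python3 - <<'E'
from rod import *; from hole import hole
for n in("side","wrist"):
    D=np.load(n+"6.npz"); k=cal(n)
    rod(D["d"],k,.17,.27,(.531,-.228),n)
k=cal("wrist");D=np.load("wrist6.npz"); P=cloud(D["d"],k)
z=P[...,2]; m=((z>.109)&(z<.119)&(np.hypot(P[...,0]-.531,P[...,1]+.228)<.1))
print("plate",cv2.minAreaRect((P[m][:,:2]*1000).astype(np.float32)))
v,u=np.mgrid[:384,:512]; c=m
hole(D["im"],D["d"],k)
k=cal("side");D=np.load("side6.npz"); hole(D["im"],D["d"],k)
P=cloud(D["d"],k);m=(abs(P[...,2]-.115)<.004)&(np.hypot(P[...,0]-.531,P[...,1]+.228)<.1);print("side plate",cv2.minAreaRect((P[m][:,:2]*1000).astype(np.float32)))
E
```

```text
side 356 z 0.17 0.27 axis@.17 [ 528.6 -229.2] slope mm/100mm [0.23 0.36] los [-0.78 -0.63] width 7.9
wrist 298 z 0.17 0.253 axis@.17 [ 531.3 -229.4] slope mm/100mm [0.12 0.41] los [0.36 0.93] width 8.0
plate ((531.3694458007812, -234.72335815429688), (113.9844970703125, 130.30081176757812), 82.48258209228516)
px (252, 174) hole [ 532.6 -227. ] r 12.6 bbox mid [ 532.7 -227.3] [25.  24.5]
px (356, 278) hole [ 526.1 -229.3] r 11.6 bbox mid [ 525.4 -229.1] [20.5 20.8]
side plate ((527.3450317382812, -242.73159790039062), (132.3212890625, 132.1281280517578), 82.2509536743164)
```

Tilt is about 0.2° and the rod sits about (1.0, 1.5) mm short of the hole centre, against 9 mm of clearance. I'll correct that, lower, then check.

```bash
python3 -m inch '[1,0.035,0.008,0,0, 1,0,0,0.1,0, 1,0,0,0.15,0, 1,0,0,0.25,0, 1,0,0,0.25,0, 1,0,0,0.25,0, 1,0,0,0.25,0, 1,0,0,0.25,0, 1,0,0,0.18,0, 1,0,0,0.1,0]' 40 >/dev/null; python3 -m inch '[1,0,0,0,0, 1,0,0,0,0, 1,0,0,0,0, 1,0,0,0,0, 1,0,0,0,0, 1,0,0,0,0, 1,0,0,0,0, 1,0,0,0,0, 1,0,0,0,0, 1,0,0,0,0]' 40 >/dev/null
python3 - <<'E'
from rod import *; from hole import hole
to(.532,-.2265,.279,-21)
for n in ('side','wrist','top'):
  im,d,k=shot(n);np.savez(n+'7.npz',im=im,d=d)
  if n!='top': rod(d,k,.125,.18,(.5315,-.228),n,.012)
  P=cloud(d,k)
  m=(np.hypot(P[...,0]-.5315,P[...,1]+.228)<.02)&(P[...,2]>.045)&(P[...,2]<.09)
  if m.sum()>3: print(n,"below plate",m.sum(),P[m].min(0),P[m].max(0))
  if n=='side':
    u,v=map(int,proj(k,(.5315,-.228,.10))); cv2.imwrite('pics/side7.png',cv2.resize(im[v-60:v+60,u-75:u+75],None,fx=5,fy=5,interpolation=cv2.INTER_CUBIC)); print('crop origin',u-75,v-60,'pred tip',proj(k,(.5315,-.228,.065)),'hole',proj(k,(.5315,-.228,.115)))
  if n=='wrist': hole(im,d,k)
  w=(d>0)&(abs(P[...,2]-.125)<.03)
E
```

```text
t 19.6 pos [ 0.5317 -0.2264  0.2785] yaw(y) -20.97 F [-0.2 -0.9 -0.6] w 0.0211
units xyz [-0.     0.006 -0.009] turn 0.003
side 131 z 0.125 0.18 axis@.17 [ 529.4 -227.3] slope mm/100mm [ 2.79 -2.29] los [-0.78 -0.63] width 8.3
crop origin 280 225 pred tip (np.float64(352.0144315946495), np.float64(301.5618511606811)) hole (np.float64(356.46299062987043), np.float64(277.99953281719917))
wrist 170 z 0.126 0.164 axis@.17 [ 532.2 -227.3] slope mm/100mm [-0.58  1.5 ] los [0.36 0.93] width 7.5
wrist below plate 21 [ 0.52997471 -0.22750772  0.07841924] [ 0.53621374 -0.22380298  0.08979343]
px (251, 200) hole [ 532.8 -227. ] r 12.6 bbox mid [ 532.9 -227. ] [24.9 24.1]
top below plate 8 [ 0.5271236  -0.22570574  0.07252254] [ 0.53391599 -0.22323088  0.08984981]
```

View pics/side7.png

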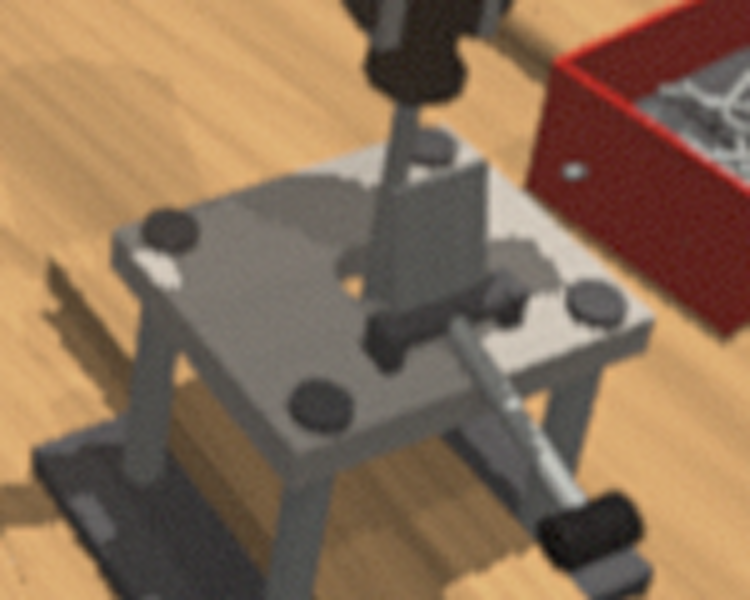

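The side crop shows the rod inside the hole. The hole's left edge is at x≈337 and the rod's left edge at ≈370, so it is centred across that view. The cover is up and nothing is touching. One last check of the tip height from the flange, then I hand in.

Run:
```python
from rod import *
D=np.load("side7.npz");k=cal("side");P=cloud(D["d"],k)
q=P-np.array([.5315,-.2275,0]); lat=q[...,0]*.63-q[...,1]*.78
lat0=np.median(lat[(np.hypot(q[...,0],q[...,1])<.012)&(P[...,2]>.175)&(P[...,2]<.187)]); print("rod lat mm",lat0*1000)
for a in np.arange(.176,.212,.003):
    m=(np.hypot(q[...,0],q[...,1])<.03)&(abs(P[...,2]-a)<.0015)
    print(round(a,3),m.sum(),np.round(np.ptp(lat[m])*1000,1) if m.sum() else '',end=' | ')
s=ctrl.sense();print(s["t"],np.abs(s["joint_vel"]).max(),s["ft_force"],s["torque"])
```

```text
rod lat mm -1.868697430659933
0.176 7 5.8 | 0.179 6 5.8 | 0.182 0  | 0.185 0  | 0.188 17 26.1 | 0.191 55 28.5 | 0.194 66 28.6 | 0.197 24 19.5 | 0.2 24 19.1 | 0.203 22 18.1 | 0.206 31 28.2 | 0.209 41 41.9 | 0.212 57 43.1 | 19.75 0.000993358357492783 [-0.01086329  0.09396126 -2.23026162] [0.00393627 0.05498338 0.00149871]
```

```bash
python3 -c "
from workcell import ctrl
print(ctrl.finish_job())"
```

```text
the job is handed in; nothing more can be done
None
```

The job is handed in at about 20 s of the 64 s allowed. The gripper is still holding the probe upright in the guide hole, with the cover up.

**What I did:** I pinched the knob by its flat ends and swung the lever down onto its stop, where the push back reached 21 N; the cover stood up. I then took the middle tool (the probe) out of the rack, carried it over the awl to the hole, corrected it by about 2 mm and lowered it.

**Last checks:**
- **Centring:** the wrist camera puts the rod within about 0.6 mm of the hole centre, against 9 mm of clearance. In the side view it also looks centred.
- **Tip height:** about 0.065 m, the half-way height. The tip could not be seen directly, so this comes from the gripper height and the flange underside at about 0.19 m.
- **Stillness:** the arm was still, and the only force on the wrist was about 2 N, roughly the probe's weight and sensor offset, with no sign of touching the guide.
- **Upright:** tilt was about 0.2°, measured just before lowering.
- **Cover and other tools:** the cover was up in the last side picture. The scraper and awl were in the rack when last seen, just after the probe came out.

**What disagreed:**
- The top and wrist cameras differ by 1.5 to 2 mm in x, which is about the stated calibration error. I aimed near the middle and then corrected by comparing rod and hole in the wrist view.
- The rod's position and tilt from side-camera depth after lowering (up to 2 to 3 mm off) were not usable, because the cover hides part of the rod and hole there.
- The wrist tilt reading after lowering (about 1.5 mm per 100 mm) came from a short visible stretch, so I trusted the earlier one.

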